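Clamp a vial block with the knob under the sample stage

TASK

Set the aluminium vial block down gently on the raised sample stage, upright in the gap between the dark jaw and the blue fence, and let go of it. Then turn the knob on the underside of the stage by its red handle to close the jaw until the block is held snugly against the fence; feel for it and do not overtighten. Leave the knob like that, and do not disturb the bottle, the dish and the carton.

Things in the scene. Friction and masses are not known exactly. Their poses are not given: they have to be found in the camera images.
- block_center (a point): Centre (25 mm above the underside) of the loose vial block: plain aluminium, 44 mm along its x, 60 mm along its y, 50 mm high (z), 0.3 to 0.55 kg, with six blue-capped vials fixed in it that stand 8 mm above its top. It starts on the bench. Grasp it across the 44 mm, closing along its x.
- seat (a point): Point on the stage's top face where the block goes, z up: block centred over it with its 60 mm length along this frame's y (either way round). Then at least 4 mm is free to the jaw (-y side) and to the fence (+y side); the block's x sides are free for fingers.
- stage: Fixed white plate 200 (x) by 160 (y) by 12 mm on two grey cheeks at its x ends; origin on the bench under its middle, top face 125 mm up. On it: the jaw, and a fixed blue fence bar 70 mm wide (x), 14 thick, 35 high on the block's +y side. The fence's inner face stands 47 to 57 mm from the middle along +y, different each run and not measured.
- jaw: Dark steel clamp jaw on the stage, 60 (x) by 14 (y) by 36 mm high; origin at the middle of its underside; y points in its closing direction, to the fence. The face that meets the block is 7 mm from the origin along +y. Moved only by the knob, 20 mm per rad, through stiff springs (40 N/mm); it pushes the block along until that meets the fence.
- knob (a joint): Knob angle in rad: 0 fully open (starts at 0 to 0.2), grows as the jaw closes, counter-clockwise seen from above; end of travel 1.4. The block becomes gripped somewhere between 0.75 and 1.25, depending on the fence. The knob stays where it is left; one grasp does the whole turn.
- knob_grip (a point): Point 107 mm above the bench on the knob's red handle, an upright post 20 mm across, 72 to 126 mm up, outside the plate's -y edge; pinch it here from above. Turns with the knob: x is the closing direction, the vertical knob axis is 105 mm off along +y. Turning freely takes up to 4 N along x; once the block is gripped it rises over 1 N per mm: 7 to 10 N is snug, under 5 loose, over 12 overtight.
- reagent: Bystander: capped brown bottle, 52 mm across, 110 mm high; origin under its centre.
- dish: Bystander: white ceramic dish, 84 mm across, 22 mm high; origin under its centre.
- carton: Bystander: small cardboard carton, 75 by 55 by 50 mm; origin under its centre.
There are look-alikes about, which are no part of the job. Several things look just like the part that bears block_center: the one meant starts farthest from the robot's base.

How it is judged:
By the outcome, as a careful person would: the job done as asked, in the order asked, and still so for the second after the job is handed in, with the robot touching nothing.
It also fails if it takes over 58 s, if anything falls off the work surface, if the arm or the gripper's body presses on something with over 40 N, if the wrist force passes 120 N, or if a joint passes its speed limit or range.

ROBOT

A 6-joint arm with a two-finger parallel gripper is mounted at the origin on the work surface. World frame = base frame: x ahead of the robot, y to its left, z up, the work surface at z = 0. Lengths are in mm, angles in rad, forces in N, time in s.
With the tool pointing down it reaches from about 250 to 775 mm from the base axis. Payload 4 kg.
Tool frame: the origin (TCP) lies midway between the tips of the shut fingers; the grasp point (between the pads) lies ctrl.grasp_offset behind it (ctrl.grasp_offset is the distance from the TCP to the grasp point, in mm); y points along the fingers, x is the direction in which the jaws open and shut, and the axes are right-handed (so a half turn about y gives the same grasp; the last joint's range is limited). The gripper opens to 85 mm and grips with 20 to 120 N. Pads are 22 mm wide; open, the fingers measure 114 mm over their backs; the gripper's body (76 mm by 85 mm) begins 54 mm behind the grasp point. The pads swing forward as they close: fully open they stand 13 mm farther back than shut.
Start: joints at [-1.374, 0.087, 1.371, -0, 1.684, -0.103], TCP at [162.428, -525.485, 231.341] pointing down, gripper open.
Joint ranges: [-3.1, 3.1], [-0.76, 2.03], [0.27, 2.55], [-1.08, 4.22], [0.17, 2.65], [-2.57, 2.57]. Speed limits (rad/s): [2.79, 2.79, 3.14, 3.14, 3.14, 3.14].

INTERFACE

Orientations are given as a rotation vector (axis times angle).
In Python, from station import ctrl gives the robot as it stands.
- The arm moves only by the tool jog_arm, never from a script. Its argument "rows" is a list that holds one entry, the list of rows, each a list of 7 numbers: the opening, from -1 (shut) to 1 (fully open), so that 0 is half open, then the shift along the tool's x, y, z in m, then the turn, a rotation vector about the tool's x, y, z in degrees. In form: [[[gripper, x, y, z, wx, wy, wz], ...]]. A call has 1 to 5 rows; each row shifts and turns the commanded pose from where the row before left it, along the tool's axes as they then stand; what a row does not reach is not made up. A row lasts 1/8 s, in which the tool goes at most 62.5 mm and 10.7 degrees, less where a joint would pass 70% of its speed; a pose out of reach is approached as far as the arm can. A call with a gripper value outside its range is refused whole. The fingers move at their own pace and stop on an object; the grip force is fixed at half the most. Time passes only in rows, so rows that do not move let the fingers close. It gives the time, the measured TCP pose, the force and the opening at its end, in the units of the state.
- ctrl.read_state(): the state, without advancing time (a new reading comes with each control period).
- ctrl.read_camera(name): name is "scene" or "top" or "wrist"; returns the picture (480x640x3 uint8, blue, green, red); there is no depth.
- ctrl.camera_info(name): a dict with "fx", "fy", "cx", "cy" (pixels), "R" (3x3) and "t" (3): a world point X has camera coordinates R X + t. Camera axes: x right, y down, z forward; pixel columns grow to the right and rows downward; lengths in mm; the calibration is good to about 2 mm. A picture is of the moment at which its call begins: read the wrist's pose just before it. camera_info takes no time and is no camera call; for the wrist camera it gives the pose at the moment of the call.
- ctrl.finish_job(): hands the job in, once; it reports no verdict.
The state is a dict: "time_s": time; "joint_pos": joint angles; "dq": joint speeds; "joint_torque": joint torques, N m; "tool_pos": TCP position; "ee_rot": TCP orientation; "wrist_force": force on the tool from outside, world axes, zero at the start; "moment": the same for the moment, N m; "grip_width": finger opening in mm.
Only numpy, scipy, OpenCV 4.12 (cv2) and the standard library are available. Lean on these libraries where they do the work, as an engineer would, in place of code of your own. Each camera call takes 0.05 s, during which the arm holds its last target. There are 200 camera calls.

## Working session

There is one attempt and no reset: what is moved stays moved. The work goes in short steps, Python scripts to look and compute and a tool call to move; the robot and the scene stay as the last step left them, time stands still between calls to the robot, and variables do not carry over. Pictures are saved under pics/ and viewed, about 8 in all and at most 12, crops included, and the job is handed in when it is done.

Besides the shell and the picture viewer there is one more tool, called after "Request:" as a command line: name --argument value ..., lists and objects as JSON in quotes. jog_arm: Moves the arm, as the interface text tells. Its arguments: {"type":"object","properties":{"rows":{"type":"array"}},"required":["rows"]}

```bash
mkdir -p pics; ls
python3 - <<'E'
from station import ctrl
import cv2
print(ctrl.read_state(), ctrl.grasp_offset)
for n in ("scene","top"):
    cv2.imwrite(f"pics/{n}0.png",ctrl.read_camera(n)); print(n,ctrl.camera_info(n))
E
```

```text
pics
{'time_s': 0.0, 'joint_pos': array([-1.37409623e+00,  8.79673772e-02,  1.37232829e+00, -4.69971555e-05,
        1.68362381e+00, -1.03113635e-01]), 'dq': array([ 0.00093681,  0.00059086,  0.00015772,  0.00025993,  0.00110854,
       -0.00101332]), 'joint_torque': array([ 2.30153528e-03, -3.51868200e+01, -3.13265169e+01,  3.50815313e-06,
        1.08566487e-02, -9.62401828e-06]), 'tool_pos': array([ 162.30767522, -524.94942319,  230.09483519]), 'ee_rot': array([-1.33466708,  0.98679326, -0.98388507]), 'wrist_force': array([-0.37403167, -0.33623214, -0.6216327 ]), 'moment': array([-0.00097488,  0.0238647 , -0.02805532]), 'grip_width': 85.73366307021035} 18.700000000000003
scene {'fx': 567.2338531157031, 'fy': 567.2338531157031, 'cx': 318.7488736818171, 'cy': 247.40318394214623, 'R': array([[ 0.57112705,  0.8207473 , -0.01370289],
       [ 0.49139555, -0.35522003, -0.79520383],
       [-0.65752894,  0.44742888, -0.60618734]]), 't': array([-202.94999131, -196.25454884, 1455.29677332])}
top {'fx': 500.2989955490843, 'fy': 500.2989955490843, 'cx': 326.3482476653698, 'cy': 234.41345532572228, 'R': array([[-0.01713622, -0.99980921,  0.00937488],
       [-0.9835698 ,  0.01517112, -0.17988967],
       [ 0.17971312, -0.01230348, -0.98364212]]), 't': array([-100.75819346,  484.35534273, 1000.66862668])}
```

View pics/scene0.png

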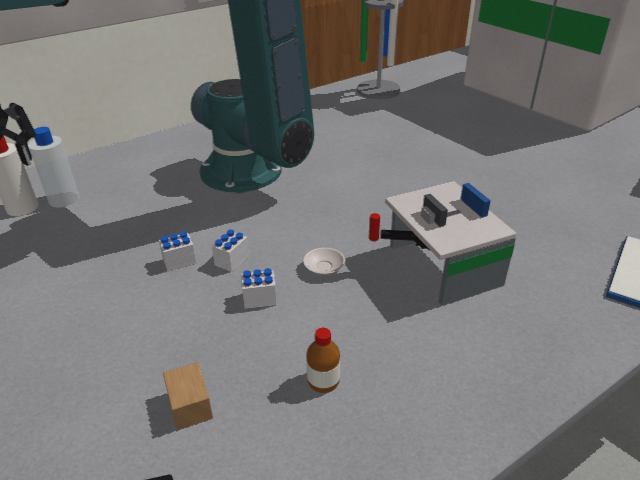

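View pics/top0.png

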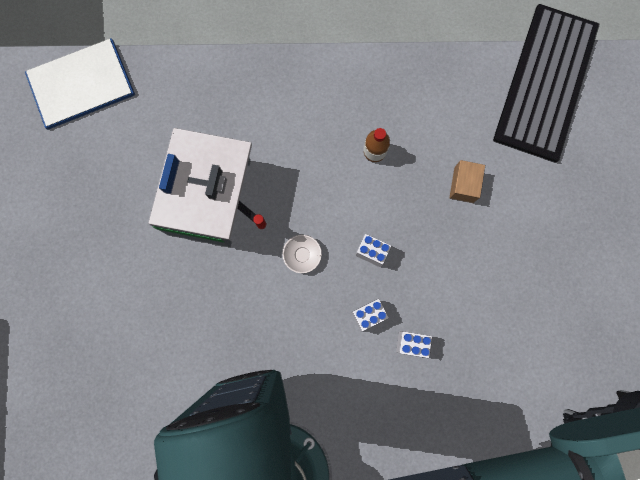

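Vial blocks in the top view are at (374,249), (370,315) and (416,345). The robot base projects near (300,460), so (374,249) is farthest and is my choice. The stage's top face is near (200,185), with the fence at (169,173), the jaw at (215,182) and the red handle at (259,221). I'll check close crops.

```bash
cat > h.py <<'E'
from station import ctrl
import numpy as np, cv2
from scipy.spatial.transform import Rotation as Rn
def ray(info,uv,z):
    R=np.array(info["R"]);t=np.array(info["t"]);c=-R.T@t
    d=R.T@np.array([(uv[0]-info["cx"])/info["fx"],(uv[1]-info["cy"])/info["fy"],1])
    return c+d*(z-c[2])/d[2]
def proj(info,X):
    p=np.array(info["R"])@X+info["t"]; return np.array([p[0]/p[2]*info["fx"]+info["cx"],p[1]/p[2]*info["fy"]+info["cy"]])
E
python3 - <<'E'
from h import *
i=ctrl.camera_info("top"); im=cv2.imread("pics/top0.png")
for uv in [(374,249),(370,315),(416,345)]:
    p=ray(i,uv,55); print(uv,p.round(1),np.hypot(*p[:2]))
print("base",proj(i,np.zeros(3)))
a=cv2.resize(im[120:250,140:280],None,fx=4.2,fy=4.2,interpolation=cv2.INTER_CUBIC)
b=cv2.resize(im[225:275,350:400],None,fx=4.2,fy=4.2,interpolation=cv2.INTER_CUBIC)
c=np.zeros((a.shape[0],800,3),np.uint8); c[:,:a.shape[1]]=a; c[:b.shape[0],590:590+b.shape[1]]=b
cv2.imwrite("pics/crop0.png",c)
E
```

```text
(374, 249) [ 448.7 -206.    55. ] 493.7351671042944
(370, 315) [ 314.7 -193.4   55. ] 369.4090218417982
(416, 345) [ 254.2 -283.1   55. ] 380.49731444905575
base [275.97270712 476.57403176]
```

View pics/crop0.png

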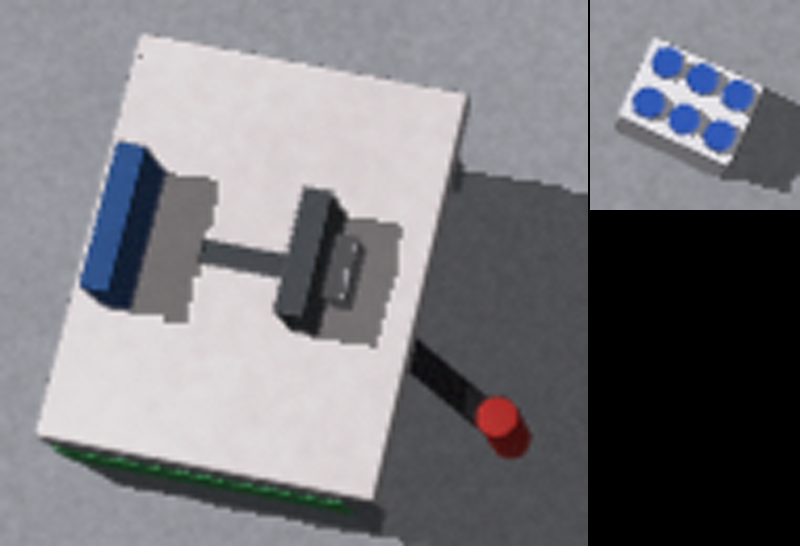

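The crop shows a clear stage with its corners at (142,35), (468,95), (375,500) and (38,435), and the handle top at (497,417). The chosen block has its top corners at (655,37), (763,88), (728,163) and (618,118). Next I'll turn these into positions.

Run:
```python
from h import *
i=ctrl.camera_info("top")
S=lambda u,v:((u+.5)/4.2-.5+140,(v+.5)/4.2-.5+120)
B=lambda u,v:((u-590+.5)/4.2-.5+350,(v+.5)/4.2-.5+225)
st=np.array([ray(i,S(*p),125)[:2] for p in [(142,35),(468,95),(375,500),(38,435)]])
c=st.mean(0); 
ex=(st[0]+st[1]-st[2]-st[3])/2; ey=(st[0]+st[3]-st[1]-st[2])/2
ax=np.arctan2(ex[1],ex[0]); ay=np.arctan2(-ey[0],ey[1])
print("stage",c.round(1),np.linalg.norm(ex),np.linalg.norm(ey),np.degrees([ax,ay]))
th=(ax+ay)/2; R=np.array([[np.cos(th),-np.sin(th)],[np.sin(th),np.cos(th)]])
L=lambda uv,z:(R.T@(ray(i,S(*uv),z)[:2]-c)).round(1)
print("fence top",[L(p,160) for p in [(118,143),(145,150),(107,292),(82,285)]])
print("fence inner base",[L(p,125) for p in [(165,178),(130,310)]])
print("jaw top",[L(p,161) for p in [(305,187),(335,193),(303,318),(277,310)]])
print("handle top",L((497,417),126), ray(i,S(497,417),126), "arm edge",L((415,352),100))
for a,b in [((655,37),(763,88))]: pass
b=np.array([ray(i,B(*p),50)[:2] for p in [(655,37),(763,88),(728,163),(618,118)]])
print(b.round(1),b.mean(0)); 
for k in range(4):
    d=b[(k+1)%4]-b[k]; print(np.linalg.norm(d),np.degrees(np.arctan2(d[1],d[0])))
caps=np.array([ray(i,B(*p),58)[:2] for p in [(669,62),(704,79),(739,95),(649,102),(685,119),(721,136)]])
print("caps mean",caps.mean(0)); d=caps[2]-caps[0]+caps[5]-caps[3]; print("row dir",np.degrees(np.arctan2(d[1],d[0])))
s=ctrl.read_state(); print(Rn.from_rotvec(s['ee_rot']).as_matrix().round(3))
```

```text
stage [575.8 136.7] 197.98391325571845 158.29338678215169 [-11.76483624 -11.80864845]
fence top [array([34.4, 63.9]), array([33.5, 51.1]), array([-34.4,  51.7]), array([-33.3,  63.5])]
fence inner base [array([31.9, 51.5]), array([-33.3,  52.1])]
jaw top [array([ 30. , -24.2]), array([ 29.8, -38.1]), array([-29.7, -37.2]), array([-28.3, -25. ])]
handle top [ -50.9 -125.8] [500.22680341  23.96287708 126.        ] arm edge [-22.6 -76.5]
[[ 482.5 -189.2]
 [ 456.1 -241.7]
 [ 419.2 -223. ]
 [ 442.3 -169.7]] [ 449.98919714 -205.90139524]
58.770316829101986 -116.6857622709553
41.370403591028975 153.17407830675688
58.09583476851957 66.56072384849199
44.66531070011266 -25.83073767451526
caps mean [ 450.00204859 -206.8063907 ]
row dir -116.59117006753719
[[ 0.295 -0.     0.955]
 [-0.955  0.002  0.295]
 [-0.002 -1.     0.   ]]
```

```bash
cat >> h.py <<'E'
def tgtR(yaw):
    a=np.radians(yaw);c,s=np.cos(a),np.sin(a); return Rn.from_matrix(np.array([[c,0,-s],[s,0,c],[0,-1,0]]))
def plan(ways, g, vmax=40., wmax=9.):
    """ways: list of (x,y,z,yaw_of_tool_x). prints rows from measured pose"""
    s=ctrl.read_state(); p=s['tool_pos']; R=Rn.from_rotvec(s['ee_rot'])
    print("t",round(s['time_s'],2),p.round(1),R.as_matrix()[:,0].round(3),"F",s['wrist_force'].round(1),"w",round(s['grip_width'],1))
    for w in ways:
        q=np.array(w[:3],float); Rt=tgtR(w[3]); 
        n=int(max(1,np.ceil(np.linalg.norm(q-p)/vmax),np.ceil(np.degrees((R.inv()*Rt).magnitude())/wmax)))
        print("->",w)
        for k in range(n):
            d=R.inv().apply((q-p)/(n-k))/1000; r=(R.inv()*Rt).as_rotvec(degrees=True)/(n-k)
            d=d.round(4); r=r.round(1); print([g]+d.tolist()+r.tolist())
            p=p+R.apply(d)*1000; R=R*Rn.from_rotvec(r,degrees=True)
E
python3 - <<'E'
from h import *
plan([(450,-206,180,-26.6)],1,vmax=46)
E
```

```text
t 0.1 [ 162.3 -525.   230.2] [ 0.295 -0.955 -0.002] F [ 0.4  0.1 -0.6] w 85.2
-> (450, -206, 180, -26.6)
[1, -0.022, 0.0051, 0.0369, -0.0, -4.6, -0.0]
[1, -0.0189, 0.0051, 0.0385, -0.0, -4.6, -0.0]
[1, -0.0158, 0.0051, 0.0399, -0.0, -4.6, -0.0]
[1, -0.0125, 0.0051, 0.0411, -0.0, -4.6, -0.0]
[1, -0.0092, 0.0051, 0.042, -0.0, -4.6, -0.0]
[1, -0.0058, 0.0051, 0.0426, -0.0, -4.6, -0.0]
[1, -0.0024, 0.005, 0.0429, -0.0, -4.7, -0.0]
[1, 0.0011, 0.0051, 0.0429, -0.0, -4.6, -0.0]
[1, 0.0046, 0.005, 0.0427, -0.0, -4.7, -0.0]
[1, 0.0081, 0.0051, 0.0422, -0.1, -4.6, -0.1]
```

Request:
jog_arm --rows '[[[1,-0.022,0.005,0.037,0,-4.6,0],[1,-0.019,0.005,0.0385,0,-4.6,0],[1,-0.016,0.005,0.04,0,-4.6,0],[1,-0.0125,0.005,0.041,0,-4.6,0],[1,-0.009,0.005,0.042,0,-4.6,0]]]'

```text
time_s: 0.72
tool_pos: [307.0, -364.6, 205.6]
ee_rot: [-1.462, 0.678, -0.677]
wrist_force: [1.3, -0.4, 0.3]
grip_width: 85.7
```

Request:
jog_arm --rows '[[[1,-0.006,0.005,0.0425,0,-4.6,0],[1,-0.0025,0.005,0.043,0,-4.6,0],[1,0.001,0.005,0.043,0,-4.6,0],[1,0.0045,0.005,0.0425,0,-4.6,0],[1,0.008,0.005,0.042,0,-4.6,0]]]'

```text
time_s: 1.35
tool_pos: [450.4, -205.2, 180.6]
ee_rot: [-1.54, 0.366, -0.364]
wrist_force: [0.8, -0.4, -0.7]
grip_width: 85.2
```

Request:
jog_arm --rows '[[[1,0,0,0,0,0,0],[1,0,0,0,0,0,0]]]'

```text
time_s: 1.6
tool_pos: [449.5, -206.6, 180.9]
ee_rot: [-1.54, 0.368, -0.366]
wrist_force: [0.0, 0.2, -0.0]
grip_width: 85.6
```

Run:
```python
from h import *
plan([(450,-206,90,-26.6),(450,-206,5,-26.6)],1,vmax=45)
i=ctrl.camera_info("wrist"); im=ctrl.read_camera("wrist"); cv2.imwrite("pics/w1.png",im)
print(proj(i,np.array([450,-206,58.])),[proj(i,np.array([x,y,50.])).round() for x,y in [(482.5,-189.2),(456.1,-241.7),(419.2,-223),(442.3,-169.7)]])
```

```text
t 1.6 [ 449.5 -206.6  180.9] [ 0.892 -0.451 -0.001] F [ 0.   0.2 -0. ] w 85.6
-> (450, -206, 90, -26.6)
[1, 0.0001, 0.0303, 0.0003, 0.0, -0.1, -0.0]
[1, 0.0001, 0.0303, 0.0002, 0.0, -0.1, -0.0]
[1, 0.0001, 0.0303, 0.0003, 0.0, -0.0, -0.1]
-> (450, -206, 5, -26.6)
[1, -0.0, 0.0425, 0.0, 0.0, -0.0, 0.0]
[1, -0.0, 0.0425, 0.0001, 0.0, -0.0, 0.0]
[322.79931288 232.9690811 ] [array([355., 187.]), array([353., 269.]), array([295., 269.]), array([288., 188.])]
```

View pics/w1.png

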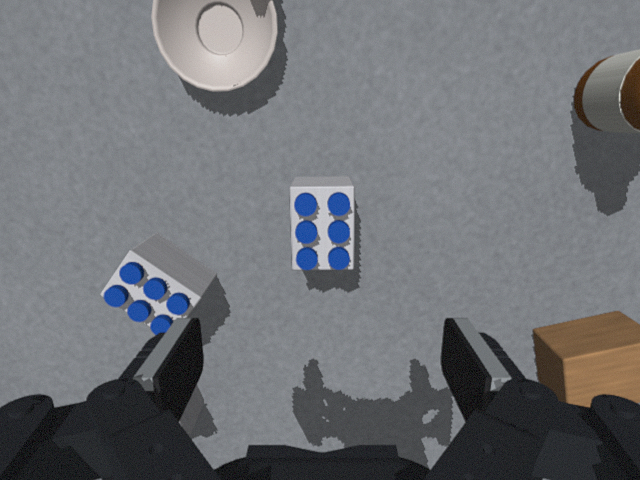

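The wrist view shows the chosen block centred at about (322,231), against a predicted (323,233). It is square to the jaws with free space on both sides, so I'm descending.

Request:
jog_arm --rows '[[[1,0,0.044,0.0005,0,0,0],[1,0,0.044,0,0,0,0],[1,0,0.044,0,0,0,0],[1,0,0.03,0,0,0,0],[1,0,0.013,0,0,0,0]]]'

```text
time_s: 2.28
tool_pos: [448.2, -206.4, 4.5]
ee_rot: [-1.538, 0.371, -0.366]
wrist_force: [0.0, -0.9, -0.3]
grip_width: 85.4
```

Request:
jog_arm --rows '[[[1,0,0,0,0,0,0],[-0.5,0,0,0,0,0,0],[-1,0,0,0,0,0,0],[-1,0,0,0,0,0,0],[-1,0,0,0,0,0,0]]]'

```text
time_s: 2.9
tool_pos: [450.8, -206.5, 7.8]
ee_rot: [-1.54, 0.365, -0.368]
wrist_force: [-2.2, 0.2, 7.0]
grip_width: 43.7
```

Request:
jog_arm --rows '[[[-1,0,0,0,0,0,0],[-1,0,0,0,0,0,0],[-1,0,0,0,0,0,0],[-1,0,0,0,0,0,0]]]'

```text
time_s: 3.4
tool_pos: [450.8, -206.5, 7.9]
ee_rot: [-1.54, 0.365, -0.368]
wrist_force: [-1.6, 0.9, 5.9]
grip_width: 43.1
```

Grip holds at 43.5 mm. I'm lifting and planning the carry.

Request:
jog_arm --rows '[[[-1,0,-0.01,0,0,0,0],[-1,0,-0.03,0,0,0,0],[-1,0,-0.05,0,0,0,0],[-1,0,-0.055,0,0,0,0],[-1,0,-0.055,0,0,0,0]]]'

```text
time_s: 4.03
tool_pos: [449.2, -205.4, 206.7]
ee_rot: [-1.539, 0.369, -0.365]
wrist_force: [1.5, -0.4, -5.2]
grip_width: 43.5
```

Run:
```python
from h import *
plan([(578.6,149.9,205,-11.8)],-1,vmax=39)
```

```text
t 4.03 [ 449.2 -205.4  206.7] [ 0.892 -0.451 -0.003] F [ 1.5 -0.4 -5.2] w 43.5
-> (578.6, 149.9, 205, -11.8)
[-1, -0.0045, 0.0002, 0.0375, -0.0, -1.5, -0.0]
[-1, -0.0035, 0.0002, 0.0377, -0.0, -1.5, -0.0]
[-1, -0.0025, 0.0002, 0.0377, -0.0, -1.5, -0.0]
[-1, -0.0015, 0.0002, 0.0378, -0.0, -1.5, -0.0]
[-1, -0.0005, 0.0002, 0.0378, -0.0, -1.5, -0.0]
[-1, 0.0005, 0.0002, 0.0378, -0.0, -1.5, -0.0]
[-1, 0.0014, 0.0002, 0.0378, -0.0, -1.5, -0.0]
[-1, 0.0024, 0.0002, 0.0377, -0.0, -1.5, -0.0]
[-1, 0.0035, 0.0001, 0.0377, -0.0, -1.5, -0.1]
[-1, 0.0044, 0.0002, 0.0376, -0.0, -1.5, -0.0]
```

Request:
jog_arm --rows '[[[-1,-0.0045,0,0.025,0,-1.5,0],[-1,-0.0035,0,0.0375,0,-1.5,0],[-1,-0.0025,0,0.0375,0,-1.5,0],[-1,-0.0015,0,0.038,0,-1.5,0],[-1,-0.0005,0,0.038,0,-1.5,0]]]'

```text
time_s: 4.65
tool_pos: [508.6, -38.2, 204.9]
ee_rot: [-1.555, 0.266, -0.262]
wrist_force: [0.1, -0.1, -5.4]
grip_width: 43.5
```

Request:
jog_arm --rows '[[[-1,0.0005,0,0.038,0,-1.5,0],[-1,0.0015,0,0.038,0,-1.5,0],[-1,0.0025,0,0.038,0,-1.5,0],[-1,0.0035,0,0.0375,0,-1.5,0],[-1,0.0045,0,0.0375,0,-1.5,0]]]'

```text
time_s: 5.28
tool_pos: [573.8, 139.6, 204.6]
ee_rot: [-1.566, 0.164, -0.159]
wrist_force: [-0.4, 0.2, -4.6]
grip_width: 43.3
```

Request:
jog_arm --rows '[[[-1,0,0,0.01,0,0,0],[-1,0,0,0,0,0,0],[-1,0,0,0,0,0,0],[-1,0,0,0,0,0,0]]]'

```text
time_s: 5.78
tool_pos: [576.2, 147.1, 206.4]
ee_rot: [-1.565, 0.163, -0.163]
wrist_force: [-0.3, -0.6, -5.2]
grip_width: 43.5
```

Run:
```python
from h import *
plan([(578.6,149.9,140,-11.8)],-1,vmax=22)
cv2.imwrite("pics/w2.png",np.hstack([ctrl.read_camera("wrist")[:,:400],ctrl.read_camera("scene")[120:360,340:560].repeat(2,0).repeat(2,1)[:,:400]]))
```

```text
t 5.78 [576.2 147.1 206.4] [ 0.978 -0.206 -0.   ] F [-0.3 -0.6 -5.2] w 43.5
-> (578.6, 149.9, 140, -11.8)
[-1, 0.0004, 0.0166, 0.0008, 0.0, -0.0, -0.0]
[-1, 0.0005, 0.0166, 0.0008, 0.0, -0.0, -0.0]
[-1, 0.0004, 0.0166, 0.0008, 0.0, -0.1, -0.0]
[-1, 0.0005, 0.0166, 0.0008, 0.0, -0.0, -0.0]
```

View pics/w2.png

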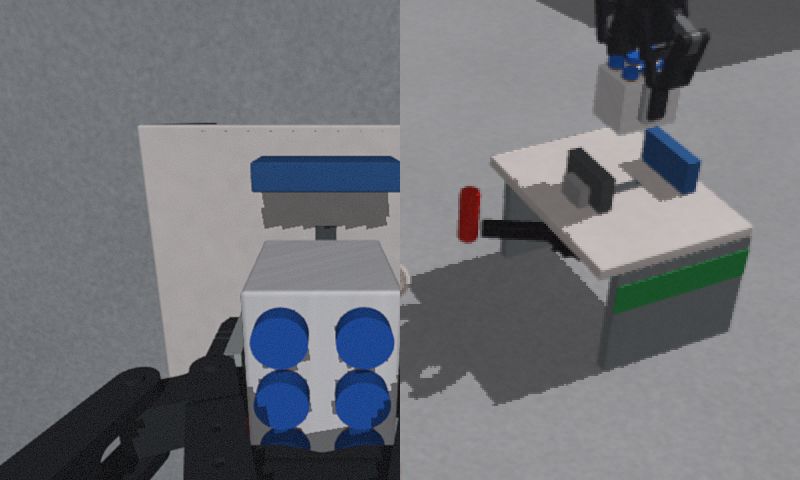

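The block hangs upright and square to the fence (fence at rows 156-191, block edge at row 290), with the seat clear. I'm lowering it.

Request:
jog_arm --rows '[[[-1,0.0005,0.016,0.001,0,0,0],[-1,0.0005,0.018,0.001,0,0,0],[-1,0.0005,0.018,0.001,0,0,0],[-1,0.0005,0.012,0,0,0,0],[-1,0,0,0,0,0,0]]]'

```text
time_s: 6.5
tool_pos: [577.9, 150.6, 140.1]
ee_rot: [-1.566, 0.165, -0.159]
wrist_force: [0.6, 0.4, -4.8]
grip_width: 43.2
```

Request:
jog_arm --rows '[[[-1,0,0.002,0,0,0,0],[-1,0,0.0015,0,0,0,0],[-1,0,0.001,0,0,0,0],[-1,0,0.001,0,0,0,0],[-1,0,0,0,0,0,0]]]'

```text
time_s: 7.12
tool_pos: [578.9, 150.7, 136.8]
ee_rot: [-1.565, 0.162, -0.162]
wrist_force: [0.6, -0.1, -5.7]
grip_width: 43.3
```

Request:
jog_arm --rows '[[[-1,0,0.001,0,0,0,0],[-1,0,0.001,0,0,0,0],[-1,0,0,0,0,0,0]]]'

```text
time_s: 7.5
tool_pos: [578.8, 150.7, 134.6]
ee_rot: [-1.565, 0.162, -0.162]
wrist_force: [0.8, 0.5, -4.9]
grip_width: 43.6
```

Request:
jog_arm --rows '[[[-1,0,0.001,0,0,0,0],[-1,0,0,0,0,0,0]]]'

```text
time_s: 7.75
tool_pos: [578.9, 150.7, 133.7]
ee_rot: [-1.565, 0.162, -0.162]
wrist_force: [-0.0, 1.0, -5.4]
grip_width: 43.4
```

Request:
jog_arm --rows '[[[-1,0,0.001,0,0,0,0],[-1,0,0,0,0,0,0]]]'

```text
time_s: 8.0
tool_pos: [579.1, 150.7, 132.9]
ee_rot: [-1.565, 0.162, -0.162]
wrist_force: [0.5, -0.1, -4.4]
grip_width: 43.6
```

Request:
jog_arm --rows '[[[-1,0,0.001,0,0,0,0],[-1,0,0,0,0,0,0]]]'

```text
time_s: 8.25
tool_pos: [579.1, 150.7, 132.9]
ee_rot: [-1.565, 0.161, -0.163]
wrist_force: [-2.4, -0.9, 1.3]
grip_width: 43.4
```

Request:
jog_arm --rows '[[[-1,0,0.001,0,0,0,0],[-1,0,0,0,0,0,0]]]'

```text
time_s: 8.5
tool_pos: [579.1, 150.8, 132.9]
ee_rot: [-1.564, 0.161, -0.163]
wrist_force: [-3.9, 0.3, 4.9]
grip_width: 43.5
```

Contact is felt: the vertical force went from -5 to +5 N and z stopped at 132.9. Releasing and retreating straight up.

Request:
jog_arm --rows '[[[-1,0,-0.001,0,0,0,0],[0.2,0,0,0,0,0,0],[0.6,0,0,0,0,0,0],[1,0,0,0,0,0,0],[1,0,0,0,0,0,0]]]'

```text
time_s: 9.12
tool_pos: [579.1, 150.7, 131.6]
ee_rot: [-1.565, 0.162, -0.162]
wrist_force: [-0.1, -0.6, 0.1]
grip_width: 85.3
```

Request:
jog_arm --rows '[[[1,0,-0.01,0,0,0,0],[1,0,-0.025,0,0,0,0],[1,0,-0.035,0,0,0,0],[1,0,-0.03,0,0,0,0],[1,0,-0.005,0,0,0,0]]]'

```text
time_s: 9.75
tool_pos: [580.3, 151.0, 240.8]
ee_rot: [-1.563, 0.157, -0.167]
wrist_force: [0.5, 0.1, 0.0]
grip_width: 85.4
```

Run:
```python
from h import *
th=np.radians(-11.8);R=np.array([[np.cos(th),-np.sin(th)],[np.sin(th),np.cos(th)]]);c=np.array([575.8,136.7])
h=np.array([500.2,24.0]); ax=c+R@[0,-35]; r=h-ax; print("axis",ax,np.linalg.norm(r),"closing dir yaw",np.degrees(np.arctan2(r[0],-r[1])))
yaw=np.degrees(np.arctan2(r[0],-r[1]))
plan([(500,24,240,yaw)],1,vmax=30)
cv2.imwrite("pics/w3.png",np.hstack([ctrl.read_camera("wrist")[:,:420],ctrl.read_camera("scene")[120:360,360:550].repeat(2,0).repeat(2,1)]))
```

```text
axis [568.64263819 102.43964139] 104.10173900426595 closing dir yaw -41.10637787043109
t 9.75 [580.3 151.  240.8] [ 0.979 -0.205  0.007] F [0.5 0.1 0. ] w 85.4
-> (500, 24, 240, np.float64(-41.10637787043109))
[1, -0.0088, 0.0, -0.0235, -0.0, 4.9, 0.1]
[1, -0.0067, 0.0, -0.0241, -0.0, 4.9, 0.0]
[1, -0.0046, 0.0, -0.0246, -0.1, 4.9, 0.1]
[1, -0.0025, 0.0001, -0.0249, -0.0, 4.9, 0.0]
[1, -0.0004, 0.0001, -0.025, -0.1, 4.8, 0.1]
[1, 0.0017, 0.0001, -0.025, -0.0, 4.9, 0.0]
```

View pics/w3.png

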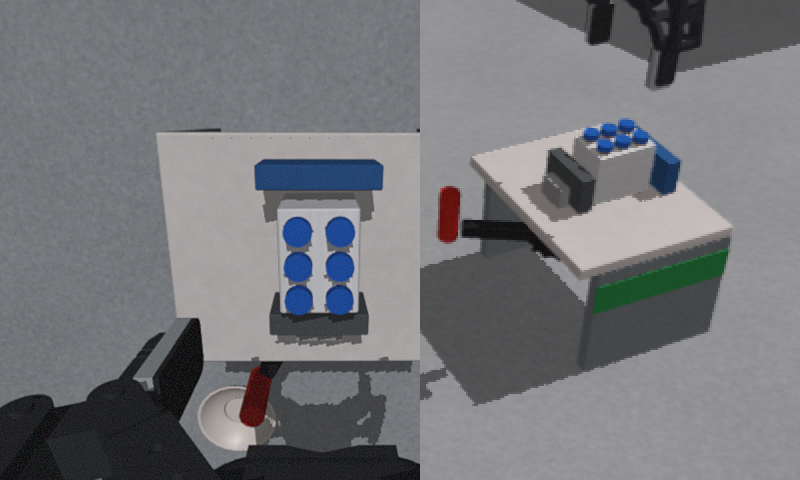

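The block is released upright in the gap: its cap block is at (319,265), with the fence edge at row 190 and the jaw at rows 295-333, and there are gaps on both sides. Now to the handle.

Request:
jog_arm --rows '[[[1,-0.009,0,-0.0235,0,4.9,0],[1,-0.0065,0,-0.024,0,4.9,0],[1,-0.0045,0,-0.0245,0,4.9,0],[1,-0.0025,0,-0.025,0,4.9,0],[1,-0.0005,0,-0.025,0,4.9,0]]]'

```text
time_s: 10.48
tool_pos: [510.7, 44.4, 234.4]
ee_rot: [-1.514, 0.502, -0.496]
wrist_force: [-0.5, -0.1, 0.0]
grip_width: 85.3
```

Request:
jog_arm --rows '[[[1,0.0015,0,-0.025,0,4.9,0],[1,0,0.02,0,0,0,0],[1,0,0.02,0,0,0,0],[1,0,0,0,0,0,0]]]'

```text
time_s: 10.98
tool_pos: [496.4, 24.0, 193.0]
ee_rot: [-1.499, 0.569, -0.557]
wrist_force: [0.4, 0.3, 0.3]
grip_width: 85.5
```

Run:
```python
from h import *
plan([(500,24,160,-41.1)],1,vmax=30)
i=ctrl.camera_info("wrist")
cv2.imwrite("pics/w4.png",ctrl.read_camera("wrist"))
print([proj(i,np.array([500.2,24.,z])).round() for z in (126,72)])
```

```text
t 10.97 [496.4  24.  193. ] [ 0.752 -0.659 -0.006] F [0.4 0.3 0.3] w 85.5
-> (500, 24, 160, -41.1)
[1, 0.0015, 0.0165, 0.0013, 0.1, -0.1, -0.2]
[1, 0.0014, 0.0165, 0.0012, 0.2, -0.0, -0.1]
[array([328., 257.]), array([327., 230.])]
```

View pics/w4.png

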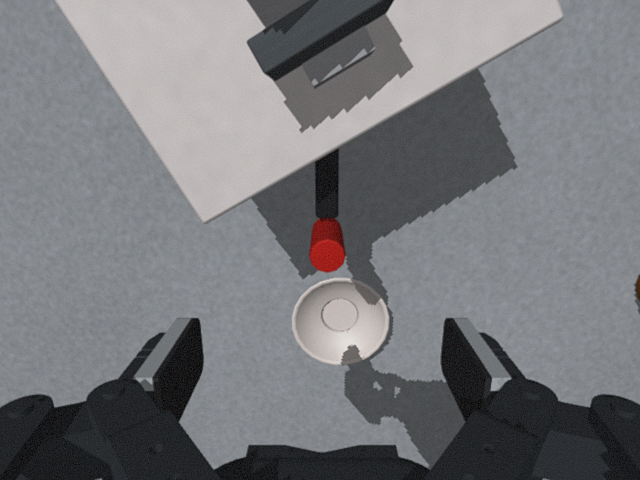

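The handle top is at (327,256), against a predicted (328,257). Its arm runs straight up the image, so the jaws sit tangentially. Descending to pinch.

Request:
jog_arm --rows '[[[1,0.0015,0.03,0.0015,0.2,0,-0.2],[1,0.001,0.03,0.001,0,0,-0.1],[1,0,0.03,0,0,0,0],[1,0,0.015,0,0,0,0],[1,0,0,0,0,0,0]]]'

```text
time_s: 11.65
tool_pos: [502.0, 24.3, 91.1]
ee_rot: [-1.496, 0.559, -0.566]
wrist_force: [-0.1, -0.5, 0.1]
grip_width: 85.3
```

Run:
```python
from h import *
plan([(500.2,24,87,-41.1)],1,vmax=30)
```

```text
t 11.65 [502.   24.3  91.1] [ 0.752 -0.659  0.004] F [-0.1 -0.5  0.1] w 85.3
-> (500.2, 24, 87, -41.1)
[1, -0.0012, 0.0041, -0.0014, -0.1, -0.1, 0.2]
```

Request:
jog_arm --rows '[[[1,-0.001,0.004,-0.0015,0,0,0.2],[0.2,0,0,0,0,0,0],[-0.3,0,0,0,0,0,0],[-0.6,0,0,0,0,0,0],[-1,0,0,0,0,0,0]]]'

```text
time_s: 12.28
tool_pos: [500.7, 23.8, 88.3]
ee_rot: [-1.494, 0.56, -0.565]
wrist_force: [-0.7, 0.1, 0.6]
grip_width: 18.7
```

Request:
jog_arm --rows '[[[-1,0,0,0,0,0,0],[-1,0,0,0,0,0,0],[-1,0,0,0,0,0,0],[-1,0,0,0,0,0,0]]]'

```text
time_s: 12.78
tool_pos: [500.7, 23.8, 88.2]
ee_rot: [-1.494, 0.56, -0.565]
wrist_force: [-3.4, 0.6, 5.0]
grip_width: 18.6
```

```bash
cat >> h.py <<'E'
AX=np.array([568.64,102.44])
def arc(degs,rad=None):
    s=ctrl.read_state(); p=s['tool_pos'][:2]; r=p-AX; a0=np.arctan2(r[1],r[0]); rho=np.linalg.norm(r)
    R=Rn.from_rotvec(s['ee_rot']); yaw=np.degrees(np.arctan2(*R.as_matrix()[[1,0],0])); tan=np.degrees(a0)+90
    F=s['wrist_force']; t=np.array([-np.sin(a0),np.cos(a0)])
    print("t",round(s['time_s'],2),s['tool_pos'].round(1),"rho",rho.round(1),"ang",np.degrees(a0).round(2),"yaw",yaw.round(2),"Ft",(F[:2]@t).round(2),"Fr",(F[:2]@r/rho).round(2),"Fz",F[2].round(1),"w",round(s['grip_width'],1))
    for d in degs:
        c=105*np.sin(np.radians(d)),105*(1-np.cos(np.radians(d)))
        print([-1,round(c[0]/1000,4),0,round(c[1]/1000,4),0,-d,0])
E
python3 -c "
from h import *
arc([2,4,6])"
```

```text
t 12.78 [500.7  23.8  88.2] rho 103.9 ang -130.81 yaw -41.22 Ft -2.99 Fr 1.77 Fz 5.0 w 18.6
[-1, np.float64(0.0037), 0, np.float64(0.0001), 0, -2, 0]
[-1, np.float64(0.0073), 0, np.float64(0.0003), 0, -4, 0]
[-1, np.float64(0.011), 0, np.float64(0.0006), 0, -6, 0]
```

Request:
jog_arm --rows '[[[-1,0.0055,0,0.00015,0,-3,0],[-1,0.0073,0,0.0003,0,-4,0],[-1,0.0073,0,0.0003,0,-4,0],[-1,0.0073,0,0.0003,0,-4,0],[-1,0,0,0,0,0,0]]]'

```text
time_s: 13.4
tool_pos: [524.5, 8.6, 88.3]
ee_rot: [-1.538, 0.355, -0.363]
wrist_force: [1.4, -0.5, 3.1]
grip_width: 18.7
```

```bash
python3 -c "
from h import *
arc([])"
```

```text
t 13.4 [524.5   8.6  88.3] rho 103.7 ang -115.18 yaw -26.26 Ft 1.5 Fr -0.11 Fz 3.1 w 18.7
```

Request:
jog_arm --rows '[[[-1,0.0073,0,0.0003,0,-4,0],[-1,0.0073,0,0.0003,0,-4,0],[-1,0.0073,0,0.0003,0,-4,0],[-1,0.0073,0,0.0003,0,-4,0]]]'

```text
time_s: 13.9
tool_pos: [551.4, 0.1, 88.3]
ee_rot: [-1.564, 0.137, -0.143]
wrist_force: [-1.7, 3.0, 5.0]
grip_width: 18.6
```

```bash
python3 -c "
from h import *
arc([])"
```

```text
t 13.9 [5.514e+02 1.000e-01 8.830e+01] rho 103.8 ang -99.58 yaw -10.2 Ft -2.15 Fr -2.68 Fz 5.0 w 18.6
```

Request:
jog_arm --rows '[[[-1,0.0037,0,0.0001,0,-2,0],[-1,0.0037,0,0.0001,0,-2,0],[-1,0.0037,0,0.0001,0,-2,0]]]'

```text
time_s: 14.28
tool_pos: [562.3, -1.2, 88.3]
ee_rot: [-1.568, 0.055, -0.061]
wrist_force: [-2.2, 3.0, 4.9]
grip_width: 18.5
```

```bash
python3 -c "
from h import *
arc([])"
```

```text
t 14.28 [562.3  -1.2  88.3] rho 103.8 ang -93.49 yaw -4.24 Ft -2.42 Fr -2.89 Fz 4.9 w 18.5
```

Request:
jog_arm --rows '[[[-1,0.0037,0,0.0001,0,-2,0],[-1,0.0037,0,0.0001,0,-2,0]]]'

```text
time_s: 14.52
tool_pos: [569.7, -1.4, 88.3]
ee_rot: [-1.569, 0.0, -0.006]
wrist_force: [-1.3, 1.7, 5.1]
grip_width: 18.6
```

```bash
python3 -c "
from h import *
arc([])"
```

```text
t 14.53 [569.7  -1.4  88.3] rho 103.9 ang -89.42 yaw -0.23 Ft -1.28 Fr -1.7 Fz 5.1 w 18.6
```

Request:
jog_arm --rows '[[[-1,0.0018,0,0,0,-1,0],[-1,0.0018,0,0,0,-1,0]]]'

```text
time_s: 14.78
tool_pos: [573.0, -1.4, 88.2]
ee_rot: [-1.569, -0.026, 0.021]
wrist_force: [-4.2, 2.1, 5.9]
grip_width: 18.9
```

```bash
python3 -c "
from h import *
arc([])"
```

```text
t 14.78 [573.   -1.4  88.2] rho 103.9 ang -87.62 yaw 1.73 Ft -4.13 Fr -2.29 Fz 5.9 w 18.9
```

Request:
jog_arm --rows '[[[-1,0.0018,0,0,0,-1,0],[-1,0,0,0,0,0,0]]]'

```text
time_s: 15.02
tool_pos: [574.6, -1.4, 88.3]
ee_rot: [-1.569, -0.039, 0.035]
wrist_force: [-2.6, 1.4, 6.1]
grip_width: 19.1
```

Request:
jog_arm --rows '[[[-1,0.0018,0,0,0,-1,0],[-1,0,0,0,0,0,0]]]'

```text
time_s: 15.28
tool_pos: [576.0, -1.2, 88.3]
ee_rot: [-1.568, -0.052, 0.049]
wrist_force: [-4.7, 0.8, 6.3]
grip_width: 18.4
```

```bash
python3 -c "
from h import *
arc([])"
```

```text
t 15.28 [576.   -1.2  88.3] rho 103.9 ang -85.93 yaw 3.69 Ft -4.68 Fr -1.11 Fz 6.3 w 18.4
```

Request:
jog_arm --rows '[[[-1,0.0015,0,0.0001,0,-0.8,0],[-1,0,0,0,0,0,0]]]'

```text
time_s: 15.52
tool_pos: [577.2, -1.2, 88.2]
ee_rot: [-1.568, -0.062, 0.06]
wrist_force: [-5.4, 1.3, 6.2]
grip_width: 18.5
```

Request:
jog_arm --rows '[[[-1,0.0015,0,0.0001,0,-0.8,0],[-1,0,0,0,0,0,0]]]'

```text
time_s: 15.78
tool_pos: [578.4, -1.1, 88.3]
ee_rot: [-1.568, -0.073, 0.072]
wrist_force: [-7.1, 1.7, 6.8]
grip_width: 18.4
```

```bash
python3 -c "
from h import *
arc([])"
```

```text
t 15.78 [578.4  -1.1  88.3] rho 104.0 ang -84.59 yaw 5.26 Ft -6.87 Fr -2.39 Fz 6.8 w 18.4
```

Request:
jog_arm --rows '[[[-1,0.0016,0,0.0001,0,-0.8,0],[-1,0,0,0,0,0,0]]]'

```text
time_s: 16.02
tool_pos: [579.7, -1.0, 88.2]
ee_rot: [-1.568, -0.083, 0.083]
wrist_force: [-6.5, 1.2, 7.7]
grip_width: 18.2
```

Request:
jog_arm --rows '[[[-1,0,0,0,0,0,0]]]'

```text
time_s: 16.15
tool_pos: [579.7, -1.0, 88.2]
ee_rot: [-1.568, -0.083, 0.083]
wrist_force: [-6.9, 0.9, 7.9]
grip_width: 18.9
```

Request:
jog_arm --rows '[[[-1,0,0,0,0,0,0]]]'

```text
time_s: 16.27
tool_pos: [579.7, -1.0, 88.2]
ee_rot: [-1.568, -0.083, 0.083]
wrist_force: [-7.0, 0.4, 6.7]
grip_width: 18.9
```

```bash
python3 -c "
from h import *
arc([])"
```

```text
t 16.27 [579.7  -1.   88.2] rho 104.0 ang -83.89 yaw 6.05 Ft -6.91 Fr -1.11 Fz 6.7 w 18.9
```

Request:
jog_arm --rows '[[[-1,0.0012,0,0.0001,0,-0.6,0],[-1,0,0,0,0,0,0]]]'

```text
time_s: 16.52
tool_pos: [580.6, -0.9, 88.2]
ee_rot: [-1.568, -0.09, 0.092]
wrist_force: [-7.8, 0.6, 8.1]
grip_width: 18.6
```

Request:
jog_arm --rows '[[[-1,0,0,0,0,0,0]]]'

```text
time_s: 16.65
tool_pos: [580.6, -0.9, 88.2]
ee_rot: [-1.568, -0.09, 0.092]
wrist_force: [-8.0, 0.7, 7.8]
grip_width: 19.1
```

Request:
jog_arm --rows '[[[-1,0,0,0,0,0,0]]]'

```text
time_s: 16.77
tool_pos: [580.6, -0.9, 88.2]
ee_rot: [-1.568, -0.09, 0.092]
wrist_force: [-7.2, 0.2, 8.6]
grip_width: 18.8
```

Request:
jog_arm --rows '[[[-1,0.001,0,0.0001,0,-0.5,0],[-1,0,0,0,0,0,0]]]'

```text
time_s: 17.02
tool_pos: [581.4, -0.8, 88.2]
ee_rot: [-1.567, -0.097, 0.099]
wrist_force: [-8.6, -0.5, 9.1]
grip_width: 18.6
```

Request:
jog_arm --rows '[[[-1,0,0,0,0,0,0]]]'

```text
time_s: 17.15
tool_pos: [581.3, -0.8, 88.2]
ee_rot: [-1.568, -0.097, 0.099]
wrist_force: [-8.5, 0.5, 9.0]
grip_width: 18.6
```

Request:
jog_arm --rows '[[[-1,0,0,0,0,0,0]]]'

```text
time_s: 17.27
tool_pos: [581.4, -0.8, 88.2]
ee_rot: [-1.568, -0.097, 0.099]
wrist_force: [-8.9, 0.3, 7.8]
grip_width: 18.4
```

Steady at about 8.6 N along the closing direction, which is snug. Releasing the handle and retreating upward.

Request:
jog_arm --rows '[[[-0.6,0,0,0,0,0,0],[-0.2,0,0,0,0,0,0],[0.4,0,0,0,0,0,0],[1,0,0,0,0,0,0],[1,0,0,0,0,0,0]]]'

```text
time_s: 17.9
tool_pos: [583.9, -0.7, 87.9]
ee_rot: [-1.568, -0.103, 0.096]
wrist_force: [-0.3, -0.3, 0.4]
grip_width: 85.0
```

Request:
jog_arm --rows '[[[1,0,-0.02,0,0,0,0],[1,0,-0.04,0,0,0,0],[1,0,-0.05,0,0,0,0],[1,0,-0.05,-0.03,0,0,0],[1,0,0,-0.05,0,0,0]]]'

```text
time_s: 18.52
tool_pos: [595.9, -80.2, 255.2]
ee_rot: [-1.571, -0.115, 0.089]
wrist_force: [0.2, -0.3, -1.0]
grip_width: 85.4
```

Request:
jog_arm --rows '[[[1,0,0,-0.05,0,0,0],[1,0,0,-0.05,0,0,0],[1,0,0,0,0,0,0]]]'

```text
time_s: 18.9
tool_pos: [605.7, -183.1, 246.9]
ee_rot: [-1.568, -0.098, 0.093]
wrist_force: [0.4, 0.7, -0.1]
grip_width: 85.2
```

Run:
```python
from h import *
i=ctrl.camera_info("top"); im=ctrl.read_camera("top"); sc=ctrl.read_camera("scene")
a=cv2.resize(im[120:250,140:280],None,fx=3.5,fy=3.5,interpolation=cv2.INTER_CUBIC)
cc=cv2.resize(sc[170:450,150:540],(310,222),interpolation=cv2.INTER_AREA)
c=np.zeros((a.shape[0],800,3),np.uint8); c[:,:490]=a; c[:222,490:]=cc
b=cv2.resize(sc[170:270,360:520],(310,194)); c[230:424,490:]=b
cv2.imwrite("pics/end.png",c); s=ctrl.read_state();print(s['time_s'],s['tool_pos'],s['wrist_force'])
print("handle top expected px if unmoved", proj(i,np.array([581.4,-.8,126]))) 
d=cv2.absdiff(im,cv2.imread("pics/top0.png")).max(2)
for n,(u,v) in dict(bottle=(375,147),dish=(302,255),carton=(467,182)).items(): print(n,(d[v-25:v+25,u-25:u+25]>40).sum())
```

```text
19.0 [ 605.88232939 -179.6558642   247.4803779 ] [-0.37799871  1.24532937  0.83810557]
handle top expected px if unmoved [270.90471557 178.24067208]
bottle 1380
dish 1919
carton 788
```

View pics/end.png

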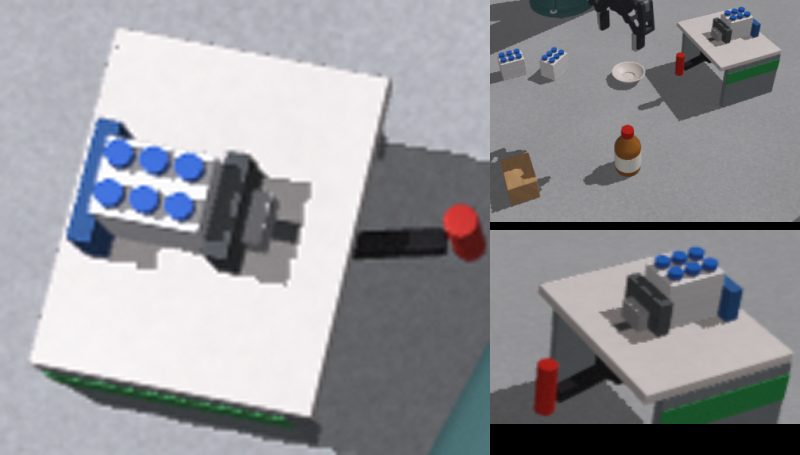

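The final view shows the block upright between the jaw and fence. The handle top is at crop (461,221), or px (271.7,183), but I expected (270.9,178). I'll measure that difference more precisely before handing in.

Run:
```python
from h import *
for nm in ("top","scene"):
    i=ctrl.camera_info(nm)
    now=ctrl.read_camera(nm)
    for lab,im,X in (("start",cv2.imread(f"pics/{nm}0.png"),(500.5,24)),("now",now,(581.4,-.8))):
        hsv=cv2.cvtColor(im,cv2.COLOR_BGR2HSV); m=(((hsv[...,0]<6)|(hsv[...,0]>174))&(hsv[...,1]>150)&(hsv[...,2]>60)).astype(np.uint8)
        n,l,st,ce=cv2.connectedComponentsWithStats(m)
        def sil(p):
            pts=np.array([proj(i,np.array([p[0]+10*np.cos(a),p[1]+10*np.sin(a),z])) for a in np.arange(0,6.28,.2) for z in (72,126)],np.float32)
            k=np.zeros(m.shape,np.uint8); cv2.fillConvexPoly(k,cv2.convexHull(np.round(pts).astype(np.int32)),1); ys,xs=np.nonzero(k); return np.array([xs.mean(),ys.mean()]),k.sum()
        e=sil(X); j=min(range(1,n),key=lambda q:np.linalg.norm(ce[q]-e[0])+(1e3 if st[q,4]<40 else 0))
        f=lambda p:sil(p)[0]-ce[j]
        from scipy.optimize import least_squares
        r=least_squares(f,X,diff_step=.01)
        print(nm,lab,"obs",ce[j].round(1),st[j,4],"exp",e[0].round(1),e[1],"post fit",r.x.round(1), "ang",np.degrees(np.arctan2(*(r.x-AX)[::-1])).round(1))
s=ctrl.read_state(); print(s['time_s'])
```

```text
top start obs [259.1 221.1] 122 exp [259.6 221.3] 175 post fit [501.4  25. ] ang -131.0
top now obs [272.2 185.7] 126 exp [272.1 181.7] 179 post fit [573.5  -0.8] ang -87.3
scene start obs [374.3 226.4] 245 exp [372.  227.5] 348 post fit [502.6  27.9] ang -131.5
scene now obs [388.8 250.3] 285 exp [390.  253.4] 396 post fit [574.6  -0.8] ang -86.7
19.1<stdin>:10: RuntimeWarning: Mean of empty slice.
  ret = ret.dtype.type(ret / rcount)
```

Both cameras put the released post at about (574,-1), 7 mm behind the tool's last position. It either sprang back or lagged in flexing fingers, so it may be loose. I'll re-pinch it where it is and feel again, watching the post itself.

Run:
```python
from h import *
plan([(574,-0.8,170,3)],1,vmax=40)
```

```text
t 19.1 [ 606.  -178.3  248. ] [0.992 0.128 0.004] F [-1.   0.5  0.4] w 85.3
-> (574, -0.8, 170, 3)
[1, -0.0019, 0.0156, 0.036, -0.0, 0.9, 0.0]
[1, -0.0024, 0.0157, 0.036, -0.0, 0.9, 0.1]
[1, -0.003, 0.0156, 0.0359, -0.0, 0.8, 0.0]
[1, -0.0035, 0.0157, 0.0359, -0.0, 0.9, 0.1]
[1, -0.004, 0.0156, 0.0358, -0.1, 0.8, 0.0]
```

Request:
jog_arm --rows '[[[1,-0.002,0.0155,0.036,0,0.9,0],[1,-0.0025,0.0155,0.036,0,0.9,0.1],[1,-0.003,0.0155,0.036,0,0.8,0],[1,-0.0035,0.0155,0.036,0,0.9,0.1],[1,-0.004,0.0155,0.036,0,0.8,0]]]'

```text
time_s: 19.73
tool_pos: [573.2, 1.3, 170.6]
ee_rot: [-1.569, -0.043, 0.041]
wrist_force: [0.6, 0.3, 0.1]
grip_width: 85.2
```

Request:
jog_arm --rows '[[[1,0,0,0,0,0,0],[1,0,0,0,0,0,0]]]'

```text
time_s: 19.98
tool_pos: [573.9, -0.9, 171.3]
ee_rot: [-1.57, -0.043, 0.041]
wrist_force: [0.0, -0.8, -0.9]
grip_width: 85.3
```

Run:
```python
from h import *
plan([(574,-0.8,87,3)],1,vmax=28)
i=ctrl.camera_info("wrist")
print([proj(i,np.array([574,-.8,z])).round(1) for z in (126,72)])
im=ctrl.read_camera("wrist"); hsv=cv2.cvtColor(im,cv2.COLOR_BGR2HSV); m=((((hsv[...,0]<6)|(hsv[...,0]>174))&(hsv[...,1]>150)&(hsv[...,2]>60))).astype(np.uint8)
n,l,st,ce=cv2.connectedComponentsWithStats(m); print([(c.round(1),s) for c,s in zip(ce[1:],st[1:]) if s[4]>100])
```

```text
t 19.98 [573.9  -0.9 171.3] [0.999 0.054 0.001] F [ 0.  -0.8 -0.9] w 85.3
-> (574, -0.8, 87, 3)
[1, -0.0, 0.0211, 0.0, -0.0, 0.0, 0.0]
[1, -0.0, 0.0211, 0.0, -0.0, 0.0, 0.0]
[1, -0.0, 0.021, 0.0, -0.0, 0.0, 0.0]
[1, -0.0001, 0.0211, 0.0, -0.0, 0.1, 0.1]
[array([323.3, 277.2]), array([322.8, 244.9])]
[(array([319.8, 263.9]), array([ 301,  233,   38,   61, 1921], dtype=int32))]
```

Request:
jog_arm --rows '[[[1,-0.0015,0.025,0,0,0,0],[1,0,0.025,0,0,0,0],[1,0,0.022,0,0,0,0],[1,0,0.012,0,0,0,0],[1,0,0,0,0,0,0]]]'

```text
time_s: 20.65
tool_pos: [572.1, -2.0, 86.0]
ee_rot: [-1.569, -0.039, 0.041]
wrist_force: [0.4, -0.0, 0.3]
grip_width: 85.3
```

Request:
jog_arm --rows '[[[0.2,0,0,0,0,0,0],[-0.3,0,0,0,0,0,0],[-0.6,0,0,0,0,0,0],[-1,0,0,0,0,0,0],[-1,0,0,0,0,0,0]]]'

```text
time_s: 21.28
tool_pos: [572.6, -1.4, 87.2]
ee_rot: [-1.569, -0.042, 0.04]
wrist_force: [-0.8, 0.3, 2.3]
grip_width: 18.8
```

Request:
jog_arm --rows '[[[-1,0,0,0,0,0,0],[-1,0,0,0,0,0,0],[-1,0,0,0,0,0,0]]]'

```text
time_s: 21.65
tool_pos: [572.6, -1.5, 87.2]
ee_rot: [-1.569, -0.042, 0.04]
wrist_force: [-0.7, 0.3, 5.9]
grip_width: 19.0
```

```bash
cat >> h.py <<'E'
def look():
    arc([])
    im=ctrl.read_camera("scene"); hsv=cv2.cvtColor(im,cv2.COLOR_BGR2HSV); m=((((hsv[...,0]<6)|(hsv[...,0]>174))&(hsv[...,1]>150)&(hsv[...,2]>60))).astype(np.uint8)
    m[:,:360]=0;m[:,420:]=0;m[:200]=0;m[300:]=0
    ys,xs=np.nonzero(m); print("red n",len(xs),"bottom rows:",[(y,int(xs[ys==y].min()),int(xs[ys==y].max())) for y in range(ys.max()-6,ys.max()+1)])
    return im
E
python3 -c "
from h import *
cv2.imwrite('pics/g2.png',look())"
```

```text
t 21.65 [572.6  -1.5  87.2] rho 104.0 ang -87.82 yaw 2.98 Ft -0.68 Fr -0.34 Fz 5.9 w 19.0
red n 141 bottom rows: [(258, 383, 386), (259, 383, 386), (260, 383, 386), (261, 383, 387), (262, 383, 392), (263, 384, 392), (264, 385, 391)]
```

Request:
jog_arm --rows '[[[-1,0.0015,0,0,0,-0.8,0],[-1,0,0,0,0,0,0]]]'

```text
time_s: 21.95
tool_pos: [573.3, -1.4, 87.1]
ee_rot: [-1.569, -0.051, 0.052]
wrist_force: [-3.6, 0.3, 7.3]
grip_width: 18.6
```

Request:
jog_arm --rows '[[[-1,0.0015,0,0,0,-0.8,0],[-1,0,0,0,0,0,0]]]'

```text
time_s: 22.2
tool_pos: [574.5, -1.4, 87.2]
ee_rot: [-1.569, -0.061, 0.064]
wrist_force: [-4.4, 0.4, 7.4]
grip_width: 18.3
```

Request:
jog_arm --rows '[[[-1,0.0015,0,0.0001,0,-0.8,0],[-1,0,0,0,0,0,0]]]'

```text
time_s: 22.45
tool_pos: [575.8, -1.3, 87.2]
ee_rot: [-1.569, -0.071, 0.075]
wrist_force: [-5.5, 0.1, 7.6]
grip_width: 18.8
```

```bash
python3 -c "
from h import *
look()"
```

```text
t 22.45 [575.8  -1.3  87.2] rho 104.0 ang -86.07 yaw 5.33 Ft -5.46 Fr -0.48 Fz 7.6 w 18.8
red n 159 bottom rows: [(259, 384, 388), (260, 384, 388), (261, 384, 388), (262, 384, 389), (263, 384, 393), (264, 385, 393), (265, 386, 392)]
```

```bash
cat >> h.py <<'E'
def shift(a,b,box=(256,270,374,402)):
    """sub-pixel shift of post foot from image a to b, with mm estimate along world x"""
    r0,r1,c0,c1=box
    f=lambda im: im[r0:r1,c0:c1,2].astype(np.float32)-im[r0:r1,c0:c1,0].astype(np.float32)
    A,B=f(a),f(b); W=np.eye(2,3,dtype=np.float32)
    cc,W=cv2.findTransformECC(A,B,W,cv2.MOTION_TRANSLATION,(3,200,1e-6),None,1)
    i=ctrl.camera_info("scene"); d=(proj(i,np.array([577.,-1,72]))-proj(i,np.array([573.,-1,72])))/4
    print("shift px",W[:,2].round(2),"cc",round(cc,3),"px per mm x",d.round(3),"mm",(W[:,2]@d/(d@d)).round(2))
E
python3 - <<'E'
from h import *
n=look(); cv2.imwrite('pics/g3.png',n); g=cv2.imread('pics/g2.png'); e=ctrl.read_camera("scene"); shift(g,n); shift(n,e)
E
```

```text
t 22.5 [575.8  -1.3  87.1] rho 104.0 ang -86.08 yaw 5.33 Ft -4.53 Fr 0.04 Fz 8.0 w 18.5
red n 160 bottom rows: [(259, 384, 388), (260, 384, 388), (261, 384, 388), (262, 384, 389), (263, 384, 393), (264, 385, 393), (265, 386, 392)]
shift px [1.33 0.76] cc 0.988 px per mm x [0.357 0.28 ] mm 3.33
shift px [ 0.02 -0.02] cc 0.999 px per mm x [0.357 0.28 ] mm -0.0
```

The post foot tracks the tool (3.3 mm against 3.2), so nothing flexes and the knob really did spring or drag back on release. I'll re-tighten, then unload slowly before opening to find where it holds.

Request:
jog_arm --rows '[[[-1,0.0015,0,0.0001,0,-0.8,0],[-1,0.0015,0,0.0001,0,-0.8,0],[-1,0,0,0,0,0,0]]]'

```text
time_s: 22.98
tool_pos: [578.2, -1.1, 87.1]
ee_rot: [-1.568, -0.092, 0.097]
wrist_force: [-7.7, -1.6, 8.5]
grip_width: 18.6
```

Request:
jog_arm --rows '[[[-1,0.0015,0,0.0001,0,-0.8,0],[-1,0,0,0,0,0,0]]]'

```text
time_s: 23.22
tool_pos: [579.4, -1.0, 87.1]
ee_rot: [-1.568, -0.102, 0.109]
wrist_force: [-8.0, -0.9, 8.4]
grip_width: 18.6
```

Request:
jog_arm --rows '[[[-1,0.001,0,0.0001,0,-0.5,0],[-1,0,0,0,0,0,0]]]'

```text
time_s: 23.48
tool_pos: [580.2, -1.0, 87.1]
ee_rot: [-1.568, -0.109, 0.116]
wrist_force: [-9.2, -1.6, 10.4]
grip_width: 19.0
```

Run:
```python
from h import *
n=look(); cv2.imwrite('pics/g4.png',n); shift(cv2.imread('pics/g2.png'),n)
```

```text
t 23.48 [580.2  -1.   87.1] rho 104.0 ang -83.63 yaw 8.18 Ft -9.28 Fr 0.62 Fz 10.4 w 19.0
red n 172 bottom rows: [(260, 386, 390), (261, 386, 390), (262, 386, 390), (263, 386, 391), (264, 386, 395), (265, 386, 394), (266, 387, 394)]
shift px [3.11 1.94] cc 0.973 px per mm x [0.357 0.28 ] mm 8.03
```

Request:
jog_arm --rows '[[[-1,-0.0008,0,0,0,0,0],[-1,0,0,0,0,0,0]]]'

```text
time_s: 23.78
tool_pos: [580.1, -0.9, 87.1]
ee_rot: [-1.568, -0.11, 0.114]
wrist_force: [-6.5, -1.6, 7.7]
grip_width: 18.5
```

Request:
jog_arm --rows '[[[-1,-0.0008,0,0,0,0,0],[-1,0,0,0,0,0,0]]]'

```text
time_s: 24.02
tool_pos: [580.1, -0.9, 87.2]
ee_rot: [-1.568, -0.111, 0.113]
wrist_force: [-3.5, -1.7, 6.3]
grip_width: 18.2
```

Request:
jog_arm --rows '[[[-1,-0.0008,0,0,0,0,0],[-1,0,0,0,0,0,0]]]'

```text
time_s: 24.28
tool_pos: [579.7, -1.0, 87.2]
ee_rot: [-1.568, -0.112, 0.112]
wrist_force: [-2.0, -0.3, 5.8]
grip_width: 18.5
```

Run:
```python
from h import *
n=look(); cv2.imwrite('pics/g5.png',n); shift(cv2.imread('pics/g4.png'),n)
```

```text
t 24.27 [579.7  -1.   87.2] rho 104.0 ang -83.88 yaw 8.15 Ft -2.06 Fr 0.06 Fz 5.8 w 18.5
red n 171 bottom rows: [(260, 386, 390), (261, 386, 390), (262, 386, 390), (263, 386, 391), (264, 386, 395), (265, 386, 394), (266, 388, 393)]
shift px [-0.19 -0.2 ] cc 0.994 px per mm x [0.357 0.28 ] mm -0.61
```

Request:
jog_arm --rows '[[[-1,-0.0006,0,0,0,0,0],[-1,0,0,0,0,0,0],[-1,0,0,0,0,0,0]]]'

```text
time_s: 24.7
tool_pos: [579.5, -1.0, 87.2]
ee_rot: [-1.567, -0.112, 0.111]
wrist_force: [-1.5, -2.1, 5.0]
grip_width: 18.8
```

Request:
jog_arm --rows '[[[-1,-0.0006,0,0,0,0,0],[-1,0,0,0,0,0,0],[-1,0,0,0,0,0,0]]]'

```text
time_s: 25.08
tool_pos: [579.1, -1.0, 87.2]
ee_rot: [-1.567, -0.113, 0.111]
wrist_force: [-0.9, -1.8, 5.9]
grip_width: 18.7
```

Run:
```python
from h import *
n=look(); shift(cv2.imread('pics/g4.png'),n)
```

```text
t 25.07 [579.1  -1.   87.2] rho 104.0 ang -84.2 yaw 8.17 Ft -1.06 Fr 1.68 Fz 5.9 w 18.7
red n 171 bottom rows: [(260, 386, 389), (261, 385, 389), (262, 385, 390), (263, 386, 391), (264, 386, 394), (265, 386, 394), (266, 388, 393)]
shift px [-0.34 -0.33] cc 0.989 px per mm x [0.357 0.28 ] mm -1.03
```

Request:
jog_arm --rows '[[[-1,-0.0008,0,0,0,0,0],[-1,0,0,0,0,0,0],[-1,0,0,0,0,0,0]]]'

```text
time_s: 25.5
tool_pos: [578.7, -1.1, 87.2]
ee_rot: [-1.567, -0.114, 0.11]
wrist_force: [0.6, -1.6, 4.3]
grip_width: 18.7
```

Request:
jog_arm --rows '[[[-1,0,0,0,0,0,0]]]'

```text
time_s: 25.62
tool_pos: [578.7, -1.1, 87.2]
ee_rot: [-1.567, -0.114, 0.111]
wrist_force: [1.5, -1.6, 5.0]
grip_width: 19.0
```

Request:
jog_arm --rows '[[[-1,0,0,0,0,0,0]]]'

```text
time_s: 25.75
tool_pos: [578.7, -1.1, 87.2]
ee_rot: [-1.567, -0.114, 0.111]
wrist_force: [1.3, -2.2, 4.8]
grip_width: 18.7
```

Unloaded, the post rests at 578.7, where pushing forward takes about 8 N. I'm trimming the force to zero and opening gradually.

Request:
jog_arm --rows '[[[-1,0.0003,0,-0.0003,0,0,0],[-0.8,0,0,0,0,0,0],[-0.65,0,0,0,0,0,0],[-0.6,0,0,0,0,0,0],[-0.55,0,0,0,0,0,0]]]'

```text
time_s: 26.38
tool_pos: [577.1, -1.5, 87.0]
ee_rot: [-1.568, -0.113, 0.117]
wrist_force: [-5.0, -1.4, 8.2]
grip_width: 19.1
```

Run:
```python
from h import *
n=look(); shift(cv2.imread('pics/g4.png'),n)
```

```text
t 26.38 [577.1  -1.5  87. ] rho 104.3 ang -85.32 yaw 8.37 Ft -5.11 Fr 0.97 Fz 8.2 w 19.1
red n 171 bottom rows: [(260, 385, 389), (261, 385, 389), (262, 385, 389), (263, 385, 394), (264, 385, 393), (265, 386, 392), (266, 389, 390)]
shift px [-1.17 -0.81] cc 0.995 px per mm x [0.357 0.28 ] mm -3.13
```

Request:
jog_arm --rows '[[[-0.5,0,0,0,0,0,0],[-0.4,0,0,0,0,0,0],[-0.2,0,0,0,0,0,0]]]'

```text
time_s: 26.8
tool_pos: [578.2, -0.6, 85.6]
ee_rot: [-1.566, -0.114, 0.114]
wrist_force: [-0.0, 0.6, -0.4]
grip_width: 34.3
```

Run:
```python
from h import *
n=look(); cv2.imwrite('pics/g6.png',n); shift(cv2.imread('pics/g4.png'),n); shift(cv2.imread('pics/g2.png'),n)
```

```text
t 26.8 [578.2  -0.6  85.6] rho 103.5 ang -84.71 yaw 8.31 Ft 0.04 Fr -0.59 Fz -0.4 w 34.3
red n 307 bottom rows: [(259, 383, 393), (260, 383, 393), (261, 383, 393), (262, 383, 393), (263, 384, 392), (264, 385, 391), (265, 389, 389)]
shift px [-1.67 -2.41] cc 0.769 px per mm x [0.357 0.28 ] mm -6.17
shift px [ 0.92 -0.47] cc 0.732 px per mm x [0.357 0.28 ] mm 0.96
```

The release again let the knob creep back. I suspect the pinch carries a yaw torque (the tool was over-rotated about 1.6°) that adds to the handle force, so from now on I'll use Ft + Mz/0.105. Retreating above to re-measure the post.

Request:
jog_arm --rows '[[[1,0,0,0,0,0,0],[1,0,0,0,0,0,0],[1,0,-0.03,0,0,0,0],[1,0,-0.053,0,0,0,0],[1,0,0,0,0,0,0]]]'

```text
time_s: 27.48
tool_pos: [581.5, -1.3, 175.9]
ee_rot: [-1.569, -0.123, 0.104]
wrist_force: [0.2, 0.3, -0.3]
grip_width: 85.9
```

Request:
jog_arm --rows '[[[1,0,0,0,0,0,0]]]'

```text
time_s: 27.6
tool_pos: [578.2, -1.0, 169.6]
ee_rot: [-1.567, -0.114, 0.113]
wrist_force: [0.2, -0.2, -1.0]
grip_width: 85.2
```

```bash
cat >> h.py <<'E'
def feel():
    s=ctrl.read_state(); r=s['tool_pos'][:2]-AX; a=np.arctan2(r[1],r[0]); t=np.array([-np.sin(a),np.cos(a)])
    yaw=np.degrees(np.arctan2(*Rn.from_rotvec(s['ee_rot']).as_matrix()[[1,0],0]))
    Ft=s['wrist_force'][:2]@t; Mz=s['moment'][2]
    print("t",round(s['time_s'],2),s['tool_pos'].round(1),"ang",np.degrees(a).round(2),"yaw",yaw.round(2),"yaw-tan",(yaw-np.degrees(a)-90).round(2),"Ft",Ft.round(2),"M",s['moment'].round(3),"TOTAL",(-(Ft+Mz/.105)).round(2),"w",round(s['grip_width'],1))
def postfit(z=126):
    i=ctrl.camera_info("wrist"); im=ctrl.read_camera("wrist"); hsv=cv2.cvtColor(im,cv2.COLOR_BGR2HSV); m=((((hsv[...,0]<6)|(hsv[...,0]>174))&(hsv[...,1]>150)&(hsv[...,2]>60))).astype(np.uint8)
    n,l,st,ce=cv2.connectedComponentsWithStats(m); j=1+np.argmax(st[1:,4]); o=ce[j]
    from scipy.optimize import least_squares
    def cen(p):
        pts=np.array([proj(i,np.array([p[0]+10*np.cos(a),p[1]+10*np.sin(a),z])) for a in np.arange(0,6.28,.1) for z in (72,126)],np.float32)
        M=cv2.moments(cv2.convexHull(pts)); return np.array([M['m10'],M['m01']])/M['m00']
    r=least_squares(lambda p:cen(p)-o,(575,-1),diff_step=.01).x; v=r-AX
    print("post",r.round(1),"ang",np.degrees(np.arctan2(v[1],v[0])).round(2),"rho",np.linalg.norm(v).round(1)); return im
E
python3 - <<'E'
from h import *
feel(); postfit(); plan([(575,-1,170,3)],1)
E
```

```text
t 27.6 [578.2  -1.  169.6] ang -84.69 yaw 8.28 yaw-tan 2.97 Ft 0.14 M [-0.012  0.039 -0.039] TOTAL 0.23 w 85.2
post [571.9  -0.7] ang -88.18 rho 103.2
t 27.65 [577.6  -0.9 168.4] [ 0.99   0.144 -0.001] F [1.  0.4 0. ] w 85.8
-> (575, -1, 170, 3)
[1, -0.0026, -0.0016, 0.0003, -0.1, 5.3, -0.1]
```

Request:
jog_arm --rows '[[[1,-0.0056,0.02,0.0008,0,6.4,0],[1,0,0.025,0,0,0,0],[1,0,0.025,0,0,0,0],[1,0,0.011,0,0,0,0],[1,0,0,0,0,0,0]]]'

```text
time_s: 28.28
tool_pos: [571.4, -0.8, 86.7]
ee_rot: [-1.569, -0.023, 0.029]
wrist_force: [-0.0, -0.4, -0.4]
grip_width: 85.3
```

Request:
jog_arm --rows '[[[1,0,0,0,0,0,0]]]'

```text
time_s: 28.4
tool_pos: [573.2, -1.0, 89.4]
ee_rot: [-1.57, -0.027, 0.024]
wrist_force: [-0.1, -0.4, -0.1]
grip_width: 85.6
```

Run:
```python
from h import *
feel(); plan([(572,-0.9,87,1.8)],1)
```

```text
t 28.4 [573.2  -1.   89.4] ang -87.49 yaw 1.88 yaw-tan -0.63 Ft -0.11 M [ 0.021 -0.016  0.003] TOTAL 0.08 w 85.6
t 28.4 [573.2  -1.   89.4] [0.999 0.033 0.002] F [-0.1 -0.4 -0.1] w 85.6
-> (572, -0.9, 87, 1.8)
[1, -0.0012, 0.0024, 0.0001, -0.1, 0.1, 0.1]
```

Request:
jog_arm --rows '[[[1,-0.001,0.002,0,0,0,0],[0,0,0,0,0,0,0],[-0.4,0,0,0,0,0,0],[-1,0,0,0,0,0,0],[-1,0,0,0,0,0,0]]]'

```text
time_s: 29.02
tool_pos: [571.7, -1.0, 86.8]
ee_rot: [-1.57, -0.026, 0.025]
wrist_force: [-0.2, 0.1, -0.1]
grip_width: 18.3
```

Request:
jog_arm --rows '[[[-1,0,0,0,0,0,0],[-1,0,0,0,0,0,0]]]'

```text
time_s: 29.28
tool_pos: [571.7, -1.0, 86.8]
ee_rot: [-1.57, -0.026, 0.025]
wrist_force: [0.1, -0.2, 0.8]
grip_width: 18.4
```

```bash
python3 -c "
from h import *
feel()"
```

```text
t 29.27 [571.7  -1.   86.8] ang -88.3 yaw 1.88 yaw-tan 0.18 Ft 0.07 M [-0.008 -0.014 -0.02 ] TOTAL 0.12 w 18.4
```

Request:
jog_arm --rows '[[[-1,0.0015,0,0,0,-0.6,0],[-1,0,0,0,0,0,0]]]'

```text
time_s: 29.52
tool_pos: [572.5, -1.0, 86.8]
ee_rot: [-1.57, -0.033, 0.035]
wrist_force: [-4.4, 0.1, 3.7]
grip_width: 18.6
```

```bash
python3 -c "
from h import *
feel()"
```

```text
t 29.52 [572.5  -1.   86.8] ang -87.88 yaw 2.48 yaw-tan 0.36 Ft -4.35 M [-0.057  0.68  -0.056] TOTAL 4.89 w 18.6
```

Request:
jog_arm --rows '[[[-1,0.0015,0,0,0,-0.6,0],[-1,0,0,0,0,0,0]]]'

```text
time_s: 29.78
tool_pos: [573.7, -1.0, 86.8]
ee_rot: [-1.569, -0.041, 0.044]
wrist_force: [-6.6, -0.8, 5.5]
grip_width: 18.6
```

```bash
python3 -c "
from h import *
feel()"
```

```text
t 29.77 [573.7  -1.   86.8] ang -87.17 yaw 3.09 yaw-tan 0.26 Ft -6.68 M [-0.135  0.704 -0.009] TOTAL 6.76 w 18.6
```

With the yaw aligned, the feel is consistent: 4.9 N at 572.5 and 6.8 N at 573.7, or 1.5 N/mm. The earlier readings hid a yaw torque. Advancing about 1 mm more.

Request:
jog_arm --rows '[[[-1,0.0012,0,0,0,-0.5,0],[-1,0,0,0,0,0,0]]]'

```text
time_s: 30.02
tool_pos: [574.7, -0.9, 86.8]
ee_rot: [-1.569, -0.047, 0.051]
wrist_force: [-7.0, -0.2, 5.6]
grip_width: 18.6
```

```bash
python3 -c "
from h import *
feel(); cv2.imwrite('pics/k1.png',ctrl.read_camera('scene'))"
```

```text
t 30.02 [574.7  -0.9  86.8] ang -86.67 yaw 3.59 yaw-tan 0.26 Ft -6.96 M [-0.121  0.827 -0.011] TOTAL 7.06 w 18.6
```

Request:
jog_arm --rows '[[[-1,0,0,0,0,0,0]]]'

```text
time_s: 30.2
tool_pos: [574.7, -0.9, 86.8]
ee_rot: [-1.569, -0.047, 0.051]
wrist_force: [-6.7, 0.3, 5.3]
grip_width: 18.6
```

```bash
python3 -c "
from h import *
feel()"
```

```text
t 30.2 [574.7  -0.9  86.8] ang -86.67 yaw 3.59 yaw-tan 0.26 Ft -6.63 M [-0.111  0.808 -0.029] TOTAL 6.9 w 18.6
```

Request:
jog_arm --rows '[[[-1,0.0018,0,0,0,-0.7,0],[-1,0,0,0,0,0,0]]]'

```text
time_s: 30.45
tool_pos: [576.0, -0.8, 86.8]
ee_rot: [-1.569, -0.056, 0.062]
wrist_force: [-7.8, -1.2, 6.7]
grip_width: 18.7
```

```bash
python3 -c "
from h import *
feel(); n=ctrl.read_camera('scene'); cv2.imwrite('pics/k2.png',n); shift(cv2.imread('pics/k1.png'),n)"
```

```text
t 30.45 [576.   -0.8  86.8] ang -85.92 yaw 4.29 yaw-tan 0.22 Ft -7.86 M [-0.136  0.966 -0.019] TOTAL 8.05 w 18.7
shift px [0.59 0.34] cc 0.991 px per mm x [0.357 0.28 ] mm 1.49
```

Request:
jog_arm --rows '[[[-1,-0.001,0,0,0,0.3,0],[-1,0,0,0,0,0,0]]]'

```text
time_s: 30.75
tool_pos: [575.9, -0.9, 86.8]
ee_rot: [-1.569, -0.054, 0.056]
wrist_force: [-5.6, -0.9, 5.6]
grip_width: 18.9
```

```bash
python3 -c "
from h import *
feel()"
```

```text
t 30.75 [575.9  -0.9  86.8] ang -85.96 yaw 3.99 yaw-tan -0.05 Ft -5.65 M [-0.087  0.752 -0.035] TOTAL 5.98 w 18.9
```

Request:
jog_arm --rows '[[[-1,-0.001,0,0,0,0.2,0],[-1,0,0,0,0,0,0]]]'

```text
time_s: 31.0
tool_pos: [575.5, -0.9, 86.8]
ee_rot: [-1.569, -0.052, 0.052]
wrist_force: [-3.6, -0.1, 4.7]
grip_width: 18.7
```

```bash
python3 -c "
from h import *
feel(); n=ctrl.read_camera('scene'); shift(cv2.imread('pics/k2.png'),n)"
```

```text
t 31.0 [575.5  -0.9  86.8] ang -86.2 yaw 3.78 yaw-tan -0.02 Ft -3.64 M [-0.066  0.661  0.037] TOTAL 3.29 w 18.7
shift px [-0.26 -0.25] cc 0.99 px per mm x [0.357 0.28 ] mm -0.79
```

Request:
jog_arm --rows '[[[-1,-0.0008,0,0,0,0.1,0],[-1,0,0,0,0,0,0],[-1,0,0,0,0,0,0]]]'

```text
time_s: 31.42
tool_pos: [575.1, -0.9, 86.8]
ee_rot: [-1.569, -0.051, 0.049]
wrist_force: [-1.2, -1.2, 5.4]
grip_width: 18.5
```

```bash
python3 -c "
from h import *
feel()"
```

```text
t 31.43 [575.1  -0.9  86.8] ang -86.4 yaw 3.67 yaw-tan 0.07 Ft -1.23 M [-0.083  0.407 -0.022] TOTAL 1.43 w 18.5
```

Request:
jog_arm --rows '[[[-1,-0.0008,0,0,0,0.3,0],[-1,0,0,0,0,0,0],[-1,0,0,0,0,0,0]]]'

```text
time_s: 31.8
tool_pos: [574.4, -0.9, 86.8]
ee_rot: [-1.569, -0.047, 0.045]
wrist_force: [-1.1, -0.1, 4.7]
grip_width: 18.8
```

```bash
python3 -c "
from h import *
feel(); n=ctrl.read_camera('scene'); shift(cv2.imread('pics/k2.png'),n)"
```

```text
t 31.8 [574.4  -0.9  86.8] ang -86.82 yaw 3.37 yaw-tan 0.19 Ft -1.09 M [-0.01   0.171 -0.049] TOTAL 1.56 w 18.8
shift px [-0.63 -0.46] cc 0.984 px per mm x [0.357 0.28 ] mm -1.72
```

Request:
jog_arm --rows '[[[-1,-0.0004,0,0,0,0.1,0],[-1,0,0,0,0,0,0],[-1,0,0,0,0,0,0]]]'

```text
time_s: 32.22
tool_pos: [574.0, -0.9, 86.8]
ee_rot: [-1.569, -0.046, 0.044]
wrist_force: [-0.2, -0.3, 4.9]
grip_width: 18.8
```

```bash
python3 -c "
from h import *
feel(); n=ctrl.read_camera('scene'); cv2.imwrite('pics/k3.png',n)"
```

```text
t 32.23 [574.   -0.9  86.8] ang -87.05 yaw 3.27 yaw-tan 0.32 Ft -0.24 M [-0.046  0.025 -0.182] TOTAL 1.98 w 18.8
```

Request:
jog_arm --rows '[[[-0.85,0,0,0,0,0,0],[-0.7,0,0,0,0,0,0],[-0.62,0,0,0,0,0,0]]]'

```text
time_s: 32.65
tool_pos: [574.0, -0.9, 86.8]
ee_rot: [-1.569, -0.046, 0.044]
wrist_force: [0.3, 0.0, 4.9]
grip_width: 19.0
```

```bash
python3 -c "
from h import *
feel(); n=ctrl.read_camera('scene'); shift(cv2.imread('pics/k3.png'),n)"
```

```text
t 32.65 [574.   -0.9  86.8] ang -87.05 yaw 3.27 yaw-tan 0.32 Ft 0.34 M [-0.042  0.013 -0.168] TOTAL 1.26 w 19.0
shift px [ 0. -0.] cc 0.999 px per mm x [0.357 0.28 ] mm -0.01
```

Request:
jog_arm --rows '[[[-0.62,0,0,0,0,0.3,0],[-0.62,0,0,0,0,0,0]]]'

```text
time_s: 32.95
tool_pos: [573.7, -0.9, 86.8]
ee_rot: [-1.569, -0.041, 0.04]
wrist_force: [-1.5, -0.8, 5.3]
grip_width: 18.7
```

```bash
python3 -c "
from h import *
feel()"
```

```text
t 32.95 [573.7  -0.9  86.8] ang -87.19 yaw 2.99 yaw-tan 0.18 Ft -1.53 M [-0.06   0.069 -0.122] TOTAL 2.69 w 18.7
```

Request:
jog_arm --rows '[[[-0.57,0,0,0,0,0,0],[-0.54,0,0,0,0,0,0],[-0.51,0,0,0,0,0,0],[-0.48,0,0,0,0,0,0],[-0.44,0,0,0,0,0,0]]]'

```text
time_s: 33.58
tool_pos: [573.1, -0.9, 85.7]
ee_rot: [-1.569, -0.04, 0.042]
wrist_force: [0.4, -0.3, 0.3]
grip_width: 23.9
```

```bash
python3 -c "
from h import *
feel(); n=ctrl.read_camera('scene'); cv2.imwrite('pics/k4.png',n); shift(cv2.imread('pics/k3.png'),n)"
```

```text
t 33.58 [573.1  -0.9  85.7] ang -87.54 yaw 2.98 yaw-tan 0.52 Ft 0.35 M [ 0.001 -0.019  0.02 ] TOTAL -0.54 w 23.9
shift px [-0.08 -0.03] cc 0.948 px per mm x [0.357 0.28 ] mm -0.19
```

Released with clearance (24 mm on the 20 mm post), and the post moved no more than 0.2 mm. Opening fully, retreating up, and measuring.

Request:
jog_arm --rows '[[[0,0,0,0,0,0,0],[1,0,0,0,0,0,0],[1,0,0,0,0,0,0],[1,0,-0.03,0,0,0,0],[1,0,-0.053,0,0,0,0]]]'

```text
time_s: 34.25
tool_pos: [571.8, -0.9, 167.5]
ee_rot: [-1.568, -0.036, 0.046]
wrist_force: [0.1, -0.0, 0.1]
grip_width: 85.5
```

Request:
jog_arm --rows '[[[1,0,0,0,0,0,0],[1,0,0,0,0,0,0]]]'

```text
time_s: 34.5
tool_pos: [573.5, -1.0, 169.6]
ee_rot: [-1.569, -0.041, 0.04]
wrist_force: [0.7, -0.4, -0.7]
grip_width: 85.1
```

```bash
python3 -c "
from h import *
feel(); postfit(); plan([(573.3,-0.9,87,2.7)],1)"
```

```text
t 34.5 [573.5  -1.  169.6] ang -87.3 yaw 2.98 yaw-tan 0.28 Ft 0.67 M [-0.038  0.084  0.023] TOTAL -0.89 w 85.1
post [572.   -0.8] ang -88.13 rho 103.2
t 34.55 [572.9  -1.  168.4] [ 0.999  0.052 -0.002] F [-0.4  0.4 -0.6] w 85.1
-> (573.3, -0.9, 87, 2.7)
[1, 0.0002, 0.0271, -0.0, -0.0, 0.1, -0.0]
[1, 0.0002, 0.0272, -0.0, -0.0, 0.1, -0.0]
[1, 0.0001, 0.0271, -0.0, -0.1, 0.1, -0.1]
```

Run:
```python
from h import *
n=ctrl.read_camera('scene'); cv2.imwrite('pics/k5.png',n)
L=['g2','g4','g6','k1','k2','k3','k4','k5']; I=[cv2.imread(f'pics/{k}.png') for k in L]
o=np.zeros((300,800,3),np.uint8)
for j,im in enumerate(I):
    f=im[:,:,2].astype(float)-im[:,:,0]
    e=[]
    for r in (263,264):
        row=f[r,376:404]; m=row.max(); 
        k=np.nonzero(row>m/2)[0]; a,b=k[0],k[-1]
        le=a-(row[a]-m/2)/(row[a]-row[a-1]); re=b+(row[b]-m/2)/(row[b]-row[b+1]); e+= [round(376+le,2),round(376+re,2)]
    print(L[j],e)
    c=cv2.resize(im[240:276,372:412],(200,150),interpolation=cv2.INTER_NEAREST) ; o[150*(j//4):150*(j//4)+150,200*(j%4):200*(j%4)+200]=c
cv2.imwrite('pics/cmp.png',o)
```

```text
g2 [np.float64(382.97), np.float64(392.56), np.float64(384.12), np.float64(391.42)]
g4 [np.float64(385.29), np.float64(391.81), np.float64(385.29), np.float64(395.62)]
g6 [np.float64(383.22), np.float64(392.78), np.float64(383.94), np.float64(391.77)]
k1 [np.float64(383.61), np.float64(393.49), np.float64(383.99), np.float64(392.72)]
k2 [np.float64(383.66), np.float64(393.93), np.float64(384.68), np.float64(393.67)]
k3 [np.float64(383.45), np.float64(392.82), np.float64(384.08), np.float64(392.48)]
k4 [np.float64(383.03), np.float64(392.18), np.float64(383.7), np.float64(391.74)]
k5 [np.float64(383.21), np.float64(392.66), np.float64(383.74), np.float64(391.77)]
```

View pics/cmp.png

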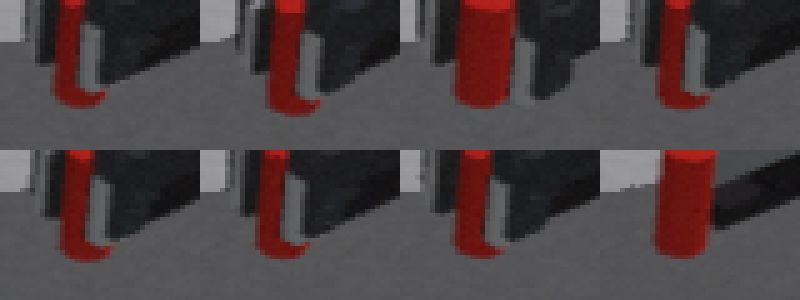

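The comparison shows the post foot at row-264 right edge 391.7 px both at release (k4) and after retreat (k5). That is steady at about 573 on the tool scale, where pushing forward takes about 6 N. Friction can't hold more than that, so it is where the knob rests. Next are a bystander check and hand-in.

Run:
```python
from h import *
n=ctrl.read_camera('scene'); a=cv2.imread('pics/scene0.png')
for k,(x,y,w,h) in dict(bottle=(300,325,45,70),dish=(300,248,48,32),carton=(160,360,55,70)).items():
    A=a[y:y+h,x:x+w].astype(np.float32).mean(2);B=n[y:y+h,x:x+w].astype(np.float32).mean(2)
    print(k,"shift px",np.round(cv2.phaseCorrelate(A,B)[0],2))
feel()
print(ctrl.finish_job())
```

```text
bottle shift px [ 0.47 -0.06]
dish shift px [-0.16  0.16]
carton shift px [-0.07  0.45]
t 34.65 [572.6  -1.  167.6] ang -87.81 yaw 2.97 yaw-tan 0.78 Ft -0.35 M [ 0.035 -0.014  0.018] TOTAL 0.18 w 85.4
the job is handed in; nothing more can be done
None
```

The block is on the stage, upright between the jaw and the fence, and clamped. But I left the knob at an estimated 6 N of feel, a little under the 7–10 N snug band and above the 5 N loose limit. I handed the job in at 34.7 s.

**Placing:** I took the vial block farthest from the base, lowered it until the vertical force changed by about 10 N, and released it. I did not view the block again after the re-tightening.

**Knob:** I needed three grasps of the handle.
- **Grasps 1 and 2:** I tightened to about 8.6 N and then 9.3 N tangential force. The tool's yaw probably carried part of the load, so the true force may briefly have been higher, perhaps over 12 N. Each time the knob crept back when I let go.
- **Grasp 3:** With the yaw aligned I felt 8.0 N, then eased the load off to about 1–3 N and opened slowly. The knob again slid back, by about 3 mm, and settled at its friction balance.
- **Final value:** The 6 N is an estimate from the force readings at that handle position. I did not measure it again after the last release.

**Last checks:**
- The post foot held still to within image resolution from the last release through the retreat.
- The wrist camera put the post about 1 mm further back than the scene camera did.
- The bottle, dish and carton shifted less than 0.5 px in the scene view. An earlier raw difference of the top view was large, which I put down to the arm and its shadow.
- The gripper was open and clear of everything.

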